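Nest the blue sample cup lightly in its tapered holder

ROBOT

A 6-joint arm with a two-finger parallel gripper is mounted at the origin on a cart in front of the work surface, level with it; the furniture and walls round the work are solid. World frame = base frame: x ahead of the robot, y to its left, z up, the work surface at z = 0. Lengths are in m, angles in rad, forces in N, time in s.
With the tool pointing down it reaches from about 0.35 to 0.85 m from the base axis. Payload 8.1 kg.
Tool frame: the origin (TCP) lies between the finger pads; the fingertips stand 19 mm ahead of it and the grasp point (between the pads) is the TCP; z points along the fingers, y is the line along which they close (so a half turn about z gives the same grasp; the last joint's range is limited). The gripper opens to 93 mm and grips with 3 to 60 N. Pads are 15 mm wide; open, the fingers measure 128 mm over their backs; the gripper's body (75 mm by 188 mm) begins 65 mm behind the grasp point.
Start: joints at [1.14, 0.13, 1.488, -0, 1.523, -0.085], TCP at [0.203, 0.564, 0.238] pointing down, gripper open.
Joint ranges: [-2.96, 2.96], [-0.89, 2.26], [0.02, 2.5], [-1.34, 4.48], [0, 2.73], [-2.66, 2.66]. Speed limits (rad/s): [2.39, 2.39, 2.79, 3.14, 3.14, 3.14].

INTERFACE

Orientations are given as a unit quaternion [w, x, y, z].
In Python, from cell import env, snapshot, search_frame, silhouettes, spot_point gives the robot as it stands.
- The arm moves only by the tool carry_out, never from a script. Its arguments are lists of equal length, an entry for each row: "travel": the shift along the tool's x, y, z in m, a list of three; "turn": the turn, a rotation vector about the tool's x, y, z in degrees, a list of three; "claw": the opening in per cent of the stroke, from 0 (shut) to 100 (fully open). A call has 1 to 12 rows; each row shifts and turns the commanded pose from where the row before left it, along the tool's axes as they then stand; what a row does not reach is not made up. A row lasts 1/10 s, in which the tool goes at most 50 mm and 8.59 degrees, less where a joint would pass 70% of its speed; a pose out of reach is approached as far as the arm can. A call is refused whole if a number of a shift passes 0.05 or a number of a turn 8.59, either way. A call with a gripper value outside its range is refused whole. The fingers move at their own pace and stop on an object; the grip force is fixed at half the most. Time passes only in rows, so rows that do not move let the fingers close. It gives the time, the measured TCP pose, the force, the opening and the grip force at its end, in the units of the state.
- env.get_state(): the state, without advancing time (a new reading comes with each control period).
- snapshot(name): name is "scene" or "top"; returns a dict with "img" (384x512x3 uint8, red, green, blue), "fx", "fy", "cx", "cy" (pixels), "k1" (the pictures are not rectified: a ray, as slopes to the right and down, at radius r is drawn at 1 + k1 r^2 times it, then the intrinsics apply), "rvec" (rotation vector, rad) and "tvec" (3), from world to camera coordinates, as OpenCV has them. Camera axes: x right, y down, z forward; pixel columns grow to the right and rows downward; lengths in m; the calibration is good to about 2 mm. A picture is of the moment at which its call begins. There is no depth.
- env.sign_off(): hands the job in; it is judged then, once.
Trained networks look in a picture, given as the dict that the camera call returned (one of the last four; its "shot" number tells which), for a name from the list of things; names that differ only in an ending like _2 or _b are one class to them, and where a whole thing is asked for, a point or a joint stands for the part that bears it (a point fixed in the world has none). Each returns a list of dicts, best first, with "score" (0 to 1); they miss things now and then, are a little off and sometimes report something else, mostly with a low value. They report only what shows in the picture. A call takes as long as a camera call. They do not tell look-alikes from the thing itself.
- search_frame(picture, thing): "rect" ([left, top, width, height] in pixels, round what is visible of it).
- silhouettes(picture, thing): "pixels" (384x512 bool, what is visible of it) and "rect" ([left, top, width, height] in pixels, round what is visible of it).
- spot_point(picture, thing): "xy" ([column, row] in pixels: a listed point, or the origin of a listed thing).
The state is a dict: "time": time; "joint_pos": joint angles; "joint_velocities": joint speeds; "joint_efforts": joint torques, N m; "ee_pos": TCP position; "orientation": TCP orientation; "contact_force": force on the tool from outside, world axes, zero at the start; "torque": the same for the moment, N m; "width": finger opening in m; "grip_force": force on a finger pad.
Only numpy, scipy, OpenCV 4.12 (cv2) and the standard library are available. Lean on these libraries where they do the work, as an engineer would, in place of code of your own. Each camera call takes 0.05 s, during which the arm holds its last target. There are 200 camera calls.

TASK

Stand the blue tapered cup upright in the grey tapered holder and push it gently down until the holder's rim lies within the white band round the cup, then let go. Do not force it in past the band, where it wedges, and leave the orange and green cups alone.

Things in the scene. Friction and masses are not known exactly. Their poses are not given: they have to be found in the camera images.
- cup_blue_mid (a point): Blue plastic cup, open, hollow, tapered, loose, 60 g, upright, 120 mm tall. Point: on its axis, 60 mm above its foot; z up. Outside diameter 30 mm at the foot, widening evenly to 46 mm at 80 mm above it, then straight to a 49 mm lip in the top 4 mm; wall 3 mm. White band from 45 to 65 mm above the foot. Grip it across the straight part, 80 to 116 mm up, which stays above the holder.
- cup_orange_mid (a point): The orange cup, same shape and size as the blue one, also with a white band: to be left alone. This point is on its axis, half-way up.
- cup_green_mid (a point): The green cup, same shape and size as the blue one, also with a white band: to be left alone. This point is on its axis, half-way up.
- holder_mouth (a point): Centre of the mouth of the fixed grey tapered holder, level with its rim, 92 mm above the worktop; z up. Conical sleeve 57 mm across outside at the rim, on a grey foot 96 mm across. The bore is 46 mm wide at the mouth and narrows like the cups. A cup just set down rests on the plug inside (plug), its white band still 6 to 10 mm above the rim. Tall binders stand to its far right.
- plug (a joint): Stiff black plug sliding in the holder's bore: 0 = up, its flat top 35 mm below the rim; grows (m) as a cup's foot pushes it down, to 0.040 at the stop. Starts at 0 to 0.004. It gives at about 6 N and stays where it is pushed. With a cup on it, the rim is at the band's lower edge at 0.010, mid-band at 0.020, upper edge at 0.030; beyond that the cup wedges.
There are look-alikes about, which are no part of the job. Of the things like the part that bears cup_blue_mid, leave any that is pink; of the rest the smaller one is meant.

How it is judged:
By the outcome, as a careful person would: the job done as asked, in the order asked, and still so for the second after the job is handed in, with the robot touching nothing.
It also fails if it takes over 42 s, if anything falls off the work surface, if the arm or the gripper's body presses on something with over 40 N, if the wrist force passes 120 N, or if a joint passes its speed limit or range.

## Working session

There is one attempt and no reset: what is moved stays moved. The work goes in short steps, Python scripts to look and compute and a tool call to move; the robot and the scene stay as the last step left them, time stands still between calls to the robot, and variables do not carry over. Pictures are saved under pics/ and viewed, at most 10 in all, crops included, and the job is handed in when it is done.

Besides the shell and the picture viewer there is one more tool, called after "Emit:" by a JSON object that holds its "method" and its "body", one argument or row to a line. carry_out: Moves the arm, as the interface text tells. Its arguments: {"type":"object","properties":{"travel":{"type":"array"},"turn":{"type":"array"},"claw":{"type":"array"}},"required":["travel","turn","claw"]}

```bash
ls; mkdir -p pics
cat > h.py <<'E'
import numpy as np, cv2
from cell import env, snapshot, search_frame, silhouettes, spot_point
def ray(p,uv):
    x=(uv[0]-p["cx"])/p["fx"]; y=(uv[1]-p["cy"])/p["fy"]
    K=np.array([[p["fx"],0,p["cx"]],[0,p["fy"],p["cy"]],[0,0,1.]]); d=np.array([p["k1"],0,0,0,0.])
    u=cv2.undistortPointsIter(np.array([[uv]],float),K,d,None,None,(3,50,1e-9))[0,0]
    R=cv2.Rodrigues(np.array(p["rvec"],float))[0]; t=np.array(p["tvec"],float).ravel()
    return -R.T@t, R.T@np.array([u[0],u[1],1.])
def at_z(p,uv,z):
    o,d=ray(p,uv); return o+d*(z-o[2])/d[2]
def tri(pa,a,pb,b):
    o1,d1=ray(pa,a);o2,d2=ray(pb,b)
    s=np.linalg.lstsq(np.c_[d1,-d2],o2-o1,rcond=None)[0]
    A=o1+s[0]*d1;B=o2+s[1]*d2
    return (A+B)/2,np.linalg.norm(A-B)
def proj(p,X):
    K=np.array([[p["fx"],0,p["cx"]],[0,p["fy"],p["cy"]],[0,0,1.]])
    return cv2.projectPoints(np.array(X,float).reshape(-1,1,3),np.array(p["rvec"],float),np.array(p["tvec"],float),K,np.array([p["k1"],0,0,0,0.]))[0][:,0]
def save(p,n): cv2.imwrite("pics/"+n+".png",p["img"][:,:,::-1])
E
python3 - <<'E'
from h import *
np.set_printoptions(precision=3,suppress=True)
P={}
for n in("scene","top"):
    p=P[n]=snapshot(n); save(p,n+"0")
    for t in("cup_blue_mid","cup_orange_mid","cup_green_mid","holder_mouth"):
        z=.092 if t[0]=='h' else .06
        for d in spot_point(p,t)[:4]: print(n,t,round(d["score"],2),np.round(d["xy"],1),at_z(p,d["xy"],z))
cv2.imwrite("pics/both.png",cv2.resize(np.hstack([P["scene"]["img"],P["top"]["img"]])[:,:,::-1],(800,300)))
print(env.get_state())
E
```

```text
pics
scene cup_blue_mid 0.94 [214.3 200.2] [0.392 0.094 0.06 ]
scene cup_blue_mid 0.81 [231.5 172.9] [0.471 0.161 0.06 ]
scene cup_blue_mid 0.7 [251.6 154.6] [0.551 0.202 0.06 ]
scene cup_orange_mid 0.79 [210.8 151.1] [0.466 0.27  0.06 ]
scene cup_green_mid 0.73 [267.2 203.8] [0.49  0.023 0.06 ]
scene cup_green_mid 0.34 [322.7 229.7] [ 0.55  -0.102  0.06 ]
scene holder_mouth 0.77 [322.7 229.2] [ 0.529 -0.122  0.092]
top cup_blue_mid 0.95 [254.  233.8] [0.386 0.073 0.06 ]
top cup_blue_mid 0.89 [184.7 146.6] [0.573 0.229 0.06 ]
top cup_orange_mid 0.65 [156.5 188.6] [0.479 0.286 0.06 ]
top cup_green_mid 0.94 [277.9 185.8] [0.49  0.024 0.06 ]
top holder_mouth 0.64 [349.1 166.5] [ 0.528 -0.121  0.092]
{'time': 0.5, 'joint_pos': array([ 1.14 ,  0.13 ,  1.488,  0.   ,  1.523, -0.085]), 'joint_velocities': array([-0.001,  0.   , -0.002,  0.   , -0.   , -0.002]), 'joint_efforts': array([ -0.   , -55.918, -49.157,   0.077,   0.024,  -0.   ]), 'ee_pos': array([0.203, 0.564, 0.238]), 'orientation': array([-0.   ,  0.172,  0.985, -0.   ]), 'contact_force': array([-0.603, -0.33 , -0.919]), 'torque': array([-0.003,  0.06 ,  0.012]), 'grip_force': 0.0, 'width': 0.09306689574471823}
```

```bash
sleep 0
```

```text
(no output)
```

View pics/scene0.png

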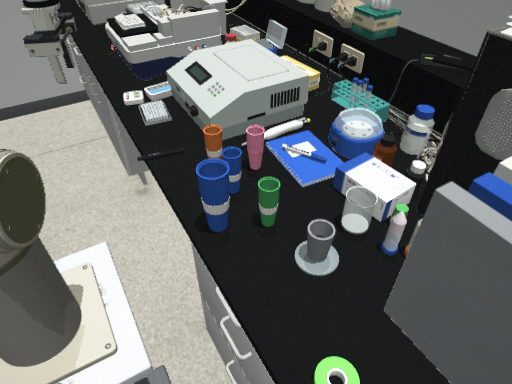

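View pics/top0.png

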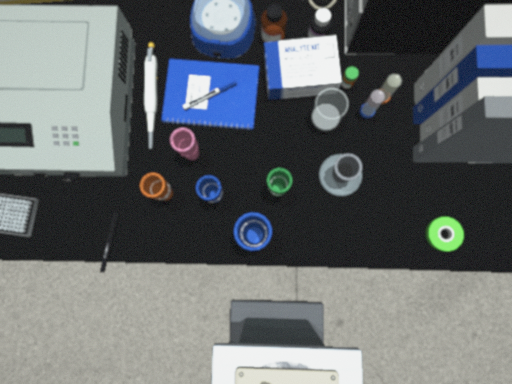

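The look-alikes for the blue cup are:
- Large blue: scene (214,200), top (254,234).
- Small blue: scene (231,172), top (209,189).
- Pink: scene (256,148), top (184,143).

Pink is out, so the smaller blue one at scene (231,172) is meant. Next I'll refine its position and check it in a close crop.

```bash
cat > fit.py <<'E'
from h import *
from scipy.optimize import least_squares
def ring(x,y,z,r):
    a=np.linspace(0,2*np.pi,48,endpoint=False); return np.c_[x+r*np.cos(a),y+r*np.sin(a),0*a+z]
def cup(x,y,z0=0,s=1): return np.r_[ring(x,y,z0,.015*s),ring(x,y,z0+.08*s,.023*s),ring(x,y,z0+.116*s,.023*s),ring(x,y,z0+.12*s,.0245*s)]
def bb(q): return np.r_[q.min(0),q.max(0)]
def boxes(p,thing):
    out=[]
    for d in silhouettes(p,thing):
        if d["score"]<.3: continue
        v,u=np.nonzero(d["pixels"]); out.append((np.array([u.min()-.5,v.min()-.5,u.max()+.5,v.max()+.5]),np.median(p["img"][d["pixels"]],0),d["score"]))
    return out
E
python3 - <<'E'
from fit import *
np.set_printoptions(precision=4,suppress=True)
P={n:snapshot(n) for n in("scene","top")}
B={}
for n,p in P.items():
    for t in("cup_blue_mid","cup_orange_mid","cup_green_mid"):
        B[n,t]=boxes(p,t)
        for b in B[n,t]: print(n,t,*b)
def pick(n,t,uv):
    return min(B[n,t],key=lambda b:np.hypot(*((b[0][:2]+b[0][2:])/2-uv)))[0]
for nm,t,s0,t0 in(("small","cup_blue_mid",(231,172),(209,189)),("big","cup_blue_mid",(214,200),(254,234)),("green","cup_green_mid",(268,202),(279,182)),("orange","cup_orange_mid",(212,145),(155,186))):
    a=pick("scene",t,s0);b=pick("top",t,t0)
    w=np.r_[np.ones(4),np.ones(4)]
    if nm=="small": w[3]=w[0]=0   # partly hidden
    if nm=="orange": w[3]=0
    f=lambda q:w*np.r_[bb(proj(P["scene"],cup(q[0],q[1],0,q[2])))-a,bb(proj(P["top"],cup(q[0],q[1],0,q[2])))-b]
    r=least_squares(f,[.47,.1,1.],x_scale=[.1,.1,1],loss="soft_l1"); print(nm,r.x,np.round(r.fun if 0 else f(r.x),1))
p=P["top"]
for uv in((415,160),(415,120),(349,166)): print(uv,at_z(p,uv,0),at_z(p,uv,.28))
c=np.hstack([cv2.resize(P["scene"]["img"][120:240,180:300],(400,400),interpolation=2),cv2.resize(P["top"]["img"][120:260,140:280],(400,400),interpolation=2)])
cv2.imwrite("pics/crop.png",c[:,:,::-1])
E
```

```text
scene cup_blue_mid [244.5 123.5 264.5 170.5] [136.  83. 100.] 0.84
scene cup_blue_mid [220.5 145.5 241.5 193.5] [ 29.  54. 104.] 0.6
scene cup_blue_mid [195.5 157.5 230.5 231.5] [ 28.  53. 103.] 0.59
scene cup_orange_mid [203.5 125.5 221.5 158.5] [126.  71.  37.] 0.71
scene cup_orange_mid [220.5 145.5 241.5 193.5] [ 29.  54. 104.] 0.35
scene cup_green_mid [257.5 176.5 279.5 226.5] [41. 93. 53.] 0.75
top cup_blue_mid [169.5 127.5 198.5 159.5] [122.  79.  95.] 0.69
top cup_blue_mid [234.5 211.5 271.5 249.5] [ 59.  93. 148.] 0.6
top cup_orange_mid [139.5 173.5 171.5 199.5] [116.  83.  52.] 0.69
top cup_green_mid [267.5 167.5 291.5 195.5] [ 62. 111.  76.] 0.88
small [0.5709 0.2282 0.8709] [  0.  -16.5  19.7  -0.    1.3   4.6  -3.1  -0. ]
big [0.3877 0.0727 1.4165] [-0.   0.1 -0.5  0.2 -0.3 -0.1  0.3 -0.4]
green [0.4923 0.0233 0.9889] [-0.1 -0.   0.4 -0.1 -0.2  0.4  0.1 -0.1]
orange [0.4783 0.2813 0.9571] [-0.9 -0.2 -0.3  0.   0.8 -0.3 -0.2 -0.5]
(415, 160) [ 0.5649 -0.2878  0.    ] [ 0.4992 -0.1862  0.28  ]
(415, 120) [ 0.6593 -0.2908  0.    ] [ 0.5655 -0.1884  0.28  ]
(349, 166) [ 0.5485 -0.1392  0.    ] [ 0.4878 -0.082   0.28  ]
```

View pics/crop.png

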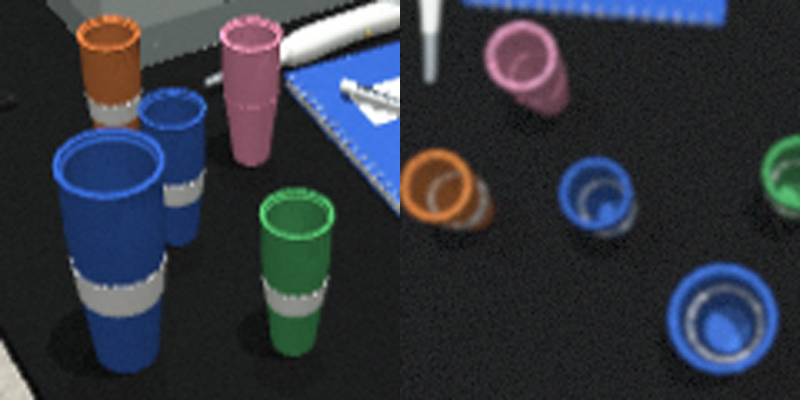

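The crop shows the small blue cup upright at scene (231,170) and top (209,189). The big blue one (about 1.4x the size, 170 mm tall) is in front of it to the left, and pink is behind. I'll fit the small cup with a colour mask.

```bash
cat > loc.py <<'E'
from fit import *
np.set_printoptions(precision=4,suppress=True)
P={n:snapshot(n) for n in("scene","top")}
im=P["top"]["img"].astype(int); m=(im[:,:,2]-im[:,:,0]>25).astype(np.uint8)
n,l,st,_=cv2.connectedComponentsWithStats(m)
for s in st[1:]:
    if s[0]<209<s[0]+s[2] and s[1]<189<s[1]+s[3]: b=np.array([s[0]-.5,s[1]-.5,s[0]+s[2]-.5,s[1]+s[3]-.5])
a=np.array([220.5,145.5,241.5,193.5]); print(b)
w=np.array([1,1,1,1,1,1,.3,.3])
f=lambda q:w*np.r_[bb(proj(P["scene"],cup(q[0],q[1],0,1)))-a,bb(proj(P["top"],cup(q[0],q[1],0,1)))-b]
r=least_squares(f,[.47,.16],x_scale=.1,loss="soft_l1"); print(r.x,f(r.x).round(1))
# holder rim: bright-ish sleeve; triangulate network mouth points
A=[spot_point(P[k],"holder_mouth")[0]["xy"] for k in P]; print(A,tri(P["scene"],A[0],P["top"],A[1]))
for k in P:
    for s in silhouettes(P[k],"plug")[:2]+silhouettes(P[k],"holder_mouth")[:2]: print(k,s["rect"],s["score"])
print(env.get_state()["time"])
c=np.hstack([cv2.resize(P["scene"]["img"][200:290,280:370],(400,400),interpolation=2),cv2.resize(P["top"]["img"][135:205,310:380],(400,400),interpolation=2)])
cv2.imwrite("pics/crop2.png",c[:,:,::-1])
q1=proj(P["scene"],ring(.528,-.1215,.092,.0285));q2=proj(P["top"],ring(.528,-.1215,.092,.0285))
for q,o,s in((q1,(280,200),400/90),(q2,(310-90,135),400/70)):
  for u in q: cv2.circle(c,(int((u[0]-o[0]+.5)*s - (114 if o[0]==220 else 0)),int((u[1]-o[1]+.5)*s)),1,(255,0,0),-1)
cv2.imwrite("pics/crop2.png",c[:,:,::-1])
E
sed -i 's/(310-90,135),400\/70/(310-70,135),400\/70/; s/ - (114 if o\[0\]==220 else 0)//' loc.py
python3 loc.py
```

```text
[194.5 173.5 221.5 201.5]
[0.4765 0.168 ] [ 0.3 -0.4 -0.1 -0.9  0.5  0.6 -0.3 -0.1]
[[322.8, 232.0], [352.1, 166.3]] (array([ 0.5275, -0.1267,  0.0898]), np.float64(0.0021743789070829333))
scene [292.6, 218.6, 47.0, 59.0] 0.91
top [340.8, 159.0, 13.0, 18.1] 0.53
top [322.4, 153.9, 40.7, 41.9] 0.81
1.3
```

View pics/crop2.png

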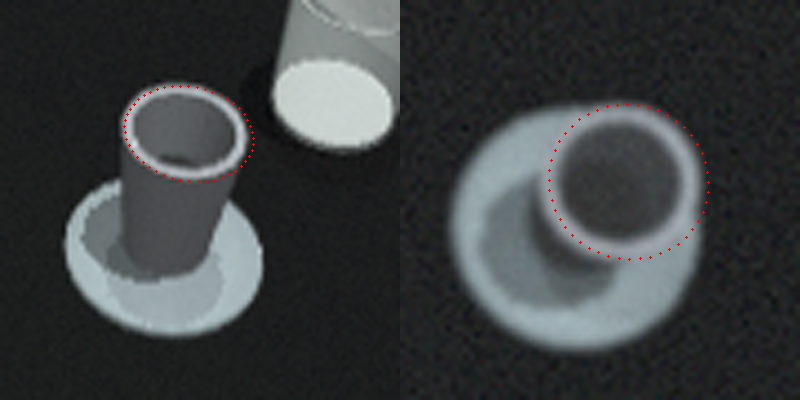

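The crop shows the holder rim at about scene (321,229) and top (349,166). My predicted ring is about 1 px to the right in both, so I'll refit from the rim edges.

```bash
cat > hol.py <<'E'
from fit import *
np.set_printoptions(precision=4,suppress=True)
P={n:snapshot(n) for n in("scene","top")}
a=np.array([122,84,247,180])/4.4444+np.array([280,200,280,200])-.5
b=np.array([547-400,103,703-400,257])/5.714+np.array([310,135,310,135])-.5
for k in (["scene","top"],["scene"],["top"]):
    f=lambda q:np.concatenate([bb(proj(P[n],ring(q[0],q[1],.092,.0285)))-{"scene":a,"top":b}[n] for n in k])
    r=least_squares(f,[.528,-.121],x_scale=.1); print(k,r.x,f(r.x).round(1))
for k in ("scene","top"):
    g=P[k]["img"].astype(int).sum(2)
    c=(323,250) if k=="scene" else (340,175)
    n,l,st,_=cv2.connectedComponentsWithStats((g>110).astype(np.uint8)); s=st[l[c[1],c[0]]]
    z=np.array([s[0]-.5,s[1]-.5,s[0]+s[2]-.5,s[1]+s[3]-.5]); print(k,z)
    f=lambda q:(bb(np.r_[proj(P[k],ring(q[0],q[1],.092,.0285)),proj(P[k],ring(q[0],q[1],.0,.048)),proj(P[k],ring(q[0],q[1],.006,.048))])-z)
    r=least_squares(f,[.528,-.121],x_scale=.1); print(r.x,f(r.x).round(1))
E
python3 hol.py
```

```text
['scene', 'top'] [ 0.5278 -0.1197] [ 0.  -0.   0.8 -0.2 -0.5  0.4  0.1  0.5]
['scene'] [ 0.5269 -0.1194] [-0.4  0.1  0.4 -0.1]
['top'] [ 0.5287 -0.1201] [-0.3 -0.1  0.3  0.1]
scene [293.5 217.5 339.5 276.5]
[ 0.5279 -0.1187] [ 0.4  0.5 -0.4 -0.4]
top [314.5 149.5 365.5 201.5]
[ 0.5253 -0.1181] [ 4.1  4.6 -3.6 -4.8]
```

Emit:
{"method": "carry_out", "body": {
  "travel": [
    [0,0,-0.01],
    [0,0,-0.01]
  ],
  "turn": [
    [0,0,8.5],
    [0,0,8.5]
  ],
  "claw": [100,100]
}}

```text
time: 1.6
ee_pos: [0.2032, 0.5642, 0.2574]
orientation: [-0.0, 0.319, 0.948, -0.001]
contact_force: [0.9, 0.9, 0.8]
width: 0.0927
grip_force: 0.0
```

Emit:
{"method": "carry_out", "body": {
  "travel": [
    [0,0,0],
    [0,0,0],
    [0,0,0],
    [0,0,0],
    [0,0,0],
    [0,0,0],
    [0,0,0],
    [0,0,0],
    [0,0,0],
    [0,0,0],
    [0,0,0],
    [0,0,0]
  ],
  "turn": [
    [0,0,8.15],
    [0,0,8.15],
    [0,0,8.15],
    [0,0,8.15],
    [0,0,8.15],
    [0,0,8.15],
    [0,0,8.15],
    [0,0,8.15],
    [0,0,8.15],
    [0,0,8.15],
    [0,0,8.15],
    [0,0,8.15]
  ],
  "claw": [100,100,100,100,100,100,100,100,100,100,100,100]
}}

```text
time: 2.8
ee_pos: [0.2034, 0.5645, 0.2576]
orientation: [0.0, 0.924, 0.383, 0.0]
contact_force: [-1.0, 0.1, -0.2]
width: 0.093
grip_force: 0.0
```

```bash
cat > go.py <<'E'
import sys
from h import *
from scipy.spatial.transform import Rotation as R
s=env.get_state(); q=s["orientation"]; M=R.from_quat([q[1],q[2],q[3],q[0]]).as_matrix()
t=np.array([float(v) for v in sys.argv[1:4]])
np.set_printoptions(precision=4,suppress=True)
print("tool shift",M.T@(t-s["ee_pos"]),"axes",M.T.round(3).tolist(),s["ee_pos"],"tilt-fix rotvec deg",np.degrees(np.cross([0,0,1],M.T@[0,0,-1])),s["joint_pos"],s["time"])
E
python3 go.py .4765 .168 .2574
```

```text
tool shift [-0.0876  0.4734  0.0002] axes [[0.706, 0.708, 0.0], [0.708, -0.706, 0.0], [0.0, 0.0, -1.0]] [0.2034 0.5645 0.2576] tilt-fix rotvec deg [ 0.0008 -0.0011  0.    ] [ 1.1396  0.1228  1.4602 -0.      1.5586  1.9241] 2.8
```

Emit:
{"method": "carry_out", "body": {
  "travel": [
    [-0.0073,0.0394,0],
    [-0.0073,0.0394,0],
    [-0.0073,0.0394,0],
    [-0.0073,0.0394,0],
    [-0.0073,0.0394,0],
    [-0.0073,0.0394,0],
    [-0.0073,0.0394,0],
    [-0.0073,0.0394,0],
    [-0.0073,0.0394,0],
    [-0.0073,0.0394,0],
    [-0.0073,0.0394,0],
    [-0.0073,0.0394,0]
  ],
  "turn": [
    [0,0,0],
    [0,0,0],
    [0,0,0],
    [0,0,0],
    [0,0,0],
    [0,0,0],
    [0,0,0],
    [0,0,0],
    [0,0,0],
    [0,0,0],
    [0,0,0],
    [0,0,0]
  ],
  "claw": [100,100,100,100,100,100,100,100,100,100,100,100]
}}

```text
time: 4.0
ee_pos: [0.4792, 0.1686, 0.2579]
orientation: [0.0, 0.923, 0.386, 0.0]
contact_force: [0.3, 0.3, 0.8]
width: 0.093
grip_force: 0.0
```

Emit:
{"method": "carry_out", "body": {
  "travel": [
    [0,0,0],
    [0,0,0]
  ],
  "turn": [
    [0,0,0],
    [0,0,0]
  ],
  "claw": [100,100]
}}

```text
time: 4.2
ee_pos: [0.4786, 0.1695, 0.2576]
orientation: [-0.0, 0.923, 0.385, -0.0]
contact_force: [0.3, -0.6, 0.2]
width: 0.0929
grip_force: 0.0
```

```bash
python3 go.py .4765 .168 .101
```

```text
tool shift [-0.0025 -0.0003  0.1566] axes [[0.704, 0.71, -0.0], [0.71, -0.704, -0.0], [-0.0, 0.0, -1.0]] [0.4786 0.1695 0.2576] tilt-fix rotvec deg [-0.027   0.0057  0.    ] [ 0.2392 -0.1288  1.7114  0.0003  1.5593  1.0201] 4.2
```

Emit:
{"method": "carry_out", "body": {
  "travel": [
    [-0.0025,0,0.03],
    [0,0,0.03],
    [0,0,0.03],
    [0,0,0.02],
    [0,0,0.02],
    [0,0,0.015],
    [0,0,0.0115],
    [0,0,0]
  ],
  "turn": [
    [0,0,0],
    [0,0,0],
    [0,0,0],
    [0,0,0],
    [0,0,0],
    [0,0,0],
    [0,0,0],
    [0,0,0]
  ],
  "claw": [100,100,100,100,100,100,100,100]
}}

```text
time: 5.0
ee_pos: [0.4753, 0.1687, 0.0996]
orientation: [-0.0, 0.922, 0.386, -0.001]
contact_force: [-0.1, 0.4, -0.3]
width: 0.093
grip_force: 0.0
```

Run:
```python
from h import *
s=env.get_state(); print(s["ee_pos"],s["contact_force"])
a=snapshot("scene");b=snapshot("top")
c=np.hstack([cv2.resize(a["img"][100:240,160:300],(400,400),interpolation=2),cv2.resize(b["img"][100:260,130:290],(400,400),interpolation=2)])
cv2.imwrite("pics/g1.png",c[:,:,::-1])
```

```text
[0.47531146 0.16867212 0.09959066] [-0.1070924   0.41800318 -0.31727971]
```

View pics/g1.png

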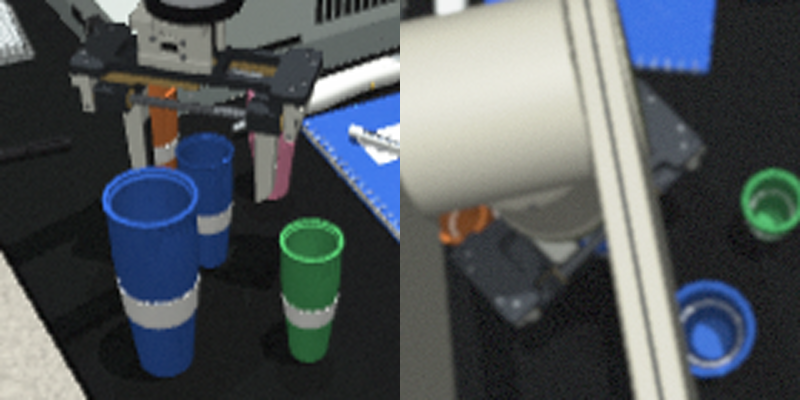

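The crop shows the fingers straddling the small blue cup, with tips at crop (140,165) and (265,200) and their midpoint on the cup axis at (205,183). Closing now.

Emit:
{"method": "carry_out", "body": {
  "travel": [
    [0,0,-0.0015],
    [0,0,0],
    [0,0,0],
    [0,0,0],
    [0,0,0],
    [0,0,0],
    [0,0,0],
    [0,0,0]
  ],
  "turn": [
    [0,0,0],
    [0,0,0],
    [0,0,0],
    [0,0,0],
    [0,0,0],
    [0,0,0],
    [0,0,0],
    [0,0,0]
  ],
  "claw": [30,30,30,30,30,30,30,30]
}}

```text
time: 5.9
ee_pos: [0.4767, 0.1683, 0.1027]
orientation: [0.0, 0.923, 0.386, 0.0]
contact_force: [1.2, -0.1, -0.2]
width: 0.0474
grip_force: 30.0
```

Emit:
{"method": "carry_out", "body": {
  "travel": [
    [0,0,-0.01],
    [0,0,-0.02],
    [0,0,-0.02],
    [0,0,-0.02],
    [0,0,-0.02],
    [0,0,-0.02],
    [0,0,-0.02],
    [0,0,-0.02],
    [0,0,0]
  ],
  "turn": [
    [0,0,0],
    [0,0,0],
    [0,0,0],
    [0,0,0],
    [0,0,0],
    [0,0,0],
    [0,0,0],
    [0,0,0],
    [0,0,0]
  ],
  "claw": [30,30,30,30,30,30,30,30,30]
}}

```text
time: 6.8
ee_pos: [0.4782, 0.1687, 0.2566]
orientation: [0.0, 0.923, 0.386, 0.003]
contact_force: [-0.3, -0.4, -0.6]
width: 0.0471
grip_force: 30.0
```

```bash
python3 go.py .528 -.1195 .2527
```

```text
tool shift [-0.1703  0.2378  0.0038] axes [[0.702, 0.712, 0.005], [0.712, -0.702, 0.003], [0.006, 0.001, -1.0]] [0.4782 0.1687 0.2566] tilt-fix rotvec deg [ 0.178  -0.2913  0.    ] [ 0.238  -0.1364  1.7201  0.      1.5519  1.0166] 6.8
```

Emit:
{"method": "carry_out", "body": {
  "travel": [
    [-0.0155,0.0216,0],
    [-0.0155,0.0216,0],
    [-0.0155,0.0216,0],
    [-0.0155,0.0216,0],
    [-0.0155,0.0216,0],
    [-0.0155,0.0216,0],
    [-0.0155,0.0216,0],
    [-0.0155,0.0216,0],
    [-0.0155,0.0216,0],
    [-0.0155,0.0216,0],
    [-0.0155,0.0216,0],
    [0,0,0]
  ],
  "turn": [
    [0,0,0],
    [0,0,0],
    [0,0,0],
    [0,0,0],
    [0,0,0],
    [0,0,0],
    [0,0,0],
    [0,0,0],
    [0,0,0],
    [0,0,0],
    [0,0,0],
    [0,0,0]
  ],
  "claw": [30,30,30,30,30,30,30,30,30,30,30,30]
}}

```text
time: 8.0
ee_pos: [0.5257, -0.1226, 0.2514]
orientation: [-0.0, 0.923, 0.384, -0.001]
contact_force: [-0.3, 0.2, -0.9]
width: 0.0471
grip_force: 30.0
```

Emit:
{"method": "carry_out", "body": {
  "travel": [
    [0,0,0],
    [0,0,0],
    [0,0,0]
  ],
  "turn": [
    [0,0,0],
    [0,0,0],
    [0,0,0]
  ],
  "claw": [30,30,30]
}}

```text
time: 8.3
ee_pos: [0.5259, -0.119, 0.2524]
orientation: [-0.0, 0.922, 0.386, -0.0]
contact_force: [-0.1, -0.0, -0.2]
width: 0.0474
grip_force: 30.0
```

```bash
python3 go.py .528 -.1195 .2
python3 - <<'E'
from h import *
a=snapshot("scene");b=snapshot("top")
c=np.hstack([cv2.resize(a["img"][130:290,240:400],(400,400),interpolation=2),cv2.resize(b["img"][80:240,270:430],(400,400),interpolation=2)])
cv2.imwrite("pics/g2.png",c[:,:,::-1])
E
```

```text
tool shift [0.0011 0.0019 0.0524] axes [[0.702, 0.713, 0.0], [0.713, -0.702, -0.0], [-0.0, 0.0, -1.0]] [ 0.5259 -0.119   0.2524] tilt-fix rotvec deg [-0.0214 -0.0023  0.    ] [-0.3177 -0.0399  1.6368  0.0002  1.545   0.4598] 8.3
```

View pics/g2.png

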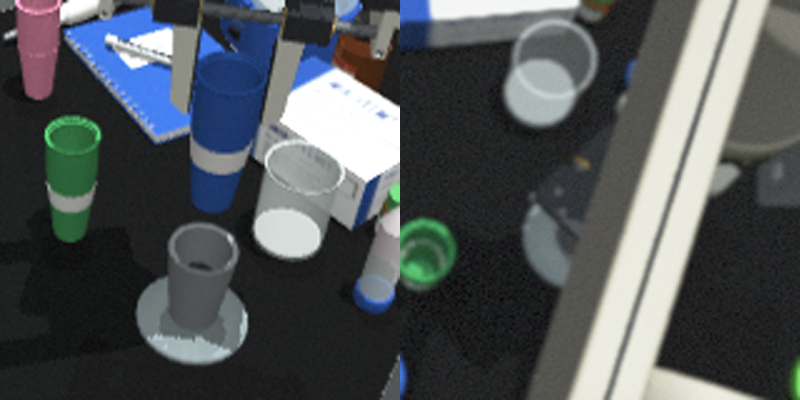

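The crop shows the cup upright in the fingers at (225,130), above and clear of the holder mouth at (203,250). I'll measure where its axis sits relative to the holder.

```bash
cat > hand.py <<'E'
from fit import *
import sys
np.set_printoptions(precision=4,suppress=True)
z=env.get_state()["ee_pos"]
P=snapshot("scene"); u0=proj(P,[[z[0],z[1],z[2]-.05]])[0]
im=P["img"].astype(int); m=(im[:,:,2]-im[:,:,0]>25)
for d in silhouettes(P,"cup_blue_mid")[:4]:
    v,u=np.nonzero(d["pixels"]); b=np.array([u.min()-.5,v.min()-.5,u.max()+.5,v.max()+.5])
    if np.hypot(*((b[:2]+b[2:])/2-u0))>25: continue
    f=lambda q:bb(proj(P,cup(q[0],q[1],q[2],1)))-b
    r=least_squares(f,[z[0],z[1],z[2]-.1],x_scale=.1); print(d["score"],b,"free",r.x,f(r.x).round(1))
    f=lambda q:bb(proj(P,cup(q[0],q[1],z[2]-.1027,1)))-b
    r=least_squares(f,[z[0],z[1]],x_scale=.1); print("fixed z",r.x,f(r.x).round(1),z)
E
python3 hand.py
```

```text
0.82 [315.5 149.5 346.5 214.5] free [ 0.5279 -0.1155  0.1442] [-0.1  0.1  0.1 -0.1]
fixed z [ 0.523  -0.1203] [-0.4 -0.4  0.3  0.3] [ 0.5261 -0.1191  0.2527]
```

Emit:
{"method": "carry_out", "body": {
  "travel": [
    [0.002,0.002,0],
    [0,0,0.015],
    [0,0,0.015],
    [0,0,0.01],
    [0,0,0.01],
    [0,0,0.01],
    [0,0,0.01],
    [0,0,0]
  ],
  "turn": [
    [0,0,0],
    [0,0,0],
    [0,0,0],
    [0,0,0],
    [0,0,0],
    [0,0,0],
    [0,0,0],
    [0,0,0]
  ],
  "claw": [30,30,30,30,30,30,30,30]
}}

```text
time: 9.3
ee_pos: [0.5279, -0.1196, 0.1806]
orientation: [-0.001, 0.923, 0.386, -0.001]
contact_force: [0.0, -0.3, -0.9]
width: 0.0474
grip_force: 30.0
```

Emit:
{"method": "carry_out", "body": {
  "travel": [
    [0,0,0.005],
    [0,0,0.005],
    [0,0,0.003],
    [0,0,0]
  ],
  "turn": [
    [0,0,0],
    [0,0,0],
    [0,0,0],
    [0,0,0]
  ],
  "claw": [30,30,30,30]
}}

```text
time: 9.7
ee_pos: [0.5286, -0.1198, 0.1692]
orientation: [-0.0, 0.923, 0.386, -0.0]
contact_force: [0.5, 1.2, -0.7]
width: 0.0475
grip_force: 30.0
```

```bash
python3 go.py .528 -.1195 .137;python3 hand.py; python3 -c "
from h import *
print(env.get_state()['contact_force'])
a=snapshot('scene');cv2.imwrite('pics/g3.png',cv2.resize(a['img'][150:290,260:400],(500,500),interpolation=2)[:,:,::-1])"
```

```text
tool shift [-0.0002 -0.0007  0.0322] axes [[0.702, 0.712, -0.0], [0.712, -0.702, -0.001], [-0.001, 0.0, -1.0]] [ 0.5286 -0.1198  0.1692] tilt-fix rotvec deg [-0.0334  0.0174  0.    ] [-0.3175  0.0173  1.7332 -0.      1.3918  0.4611] 9.7
0.9 [312.5 185.5 340.5 237.5] free [ 0.5665 -0.0797  0.0187] [ 1.1 -0.5 -1.   0.5]
fixed z [ 0.5316 -0.1139] [-0.2 -3.1  0.2  2.8] [ 0.5286 -0.1198  0.1692]
[ 0.22971452 -0.23660827 -0.28627147]
```

View pics/g3.png

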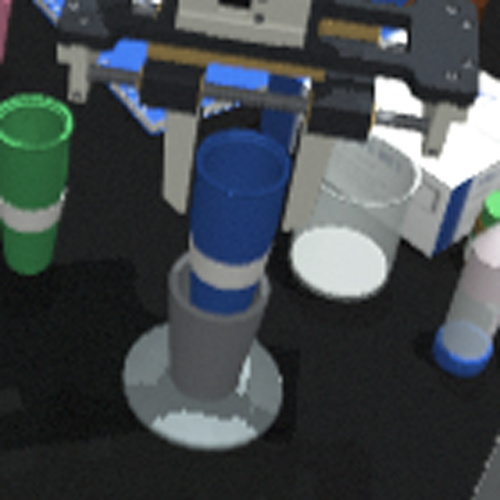

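The crop shows the cup standing centred in the mouth, with its band above the rim. Next I'll go down slowly and watch the force.

Emit:
{"method": "carry_out", "body": {
  "travel": [
    [0,0,0.003],
    [0,0,0.003],
    [0,0,0.002],
    [0,0,0]
  ],
  "turn": [
    [0,0,0],
    [0,0,0],
    [0,0,0],
    [0,0,0]
  ],
  "claw": [30,30,30,30]
}}

```text
time: 10.25
ee_pos: [0.5285, -0.1198, 0.161]
orientation: [-0.0, 0.923, 0.386, -0.0]
contact_force: [-0.0, -0.8, 0.1]
width: 0.0472
grip_force: 30.0
```

Emit:
{"method": "carry_out", "body": {
  "travel": [
    [0,0,0.002],
    [0,0,0.002],
    [0,0,0]
  ],
  "turn": [
    [0,0,0],
    [0,0,0],
    [0,0,0]
  ],
  "claw": [30,30,30]
}}

```text
time: 10.55
ee_pos: [0.529, -0.1199, 0.1577]
orientation: [0.0, 0.923, 0.386, 0.0]
contact_force: [0.9, 1.6, 1.0]
width: 0.0471
grip_force: 30.0
```

Emit:
{"method": "carry_out", "body": {
  "travel": [
    [0,0,0.002],
    [0,0,0.002],
    [0,0,0]
  ],
  "turn": [
    [0,0,0],
    [0,0,0],
    [0,0,0]
  ],
  "claw": [30,30,30]
}}

```text
time: 10.85
ee_pos: [0.5294, -0.1198, 0.1545]
orientation: [0.0, 0.923, 0.386, 0.001]
contact_force: [-0.3, 2.0, 6.3]
width: 0.0471
grip_force: 30.0
```

Emit:
{"method": "carry_out", "body": {
  "travel": [
    [0,0,0.002],
    [0,0,0.002],
    [0,0,0]
  ],
  "turn": [
    [0,0,0],
    [0,0,0],
    [0,0,0]
  ],
  "claw": [30,30,30]
}}

```text
time: 11.15
ee_pos: [0.5296, -0.1196, 0.1508]
orientation: [0.0, 0.923, 0.386, 0.001]
contact_force: [-0.8, 3.0, 8.6]
width: 0.0475
grip_force: 30.0
```

Emit:
{"method": "carry_out", "body": {
  "travel": [
    [0.0004,-0.001,0.002],
    [0,0,0.002],
    [0,0,0.002],
    [0,0,0.002],
    [0,0,0]
  ],
  "turn": [
    [0,0,0],
    [0,0,0],
    [0,0,0],
    [0,0,0],
    [0,0,0]
  ],
  "claw": [30,30,30,30,30]
}}

```text
time: 11.65
ee_pos: [0.5293, -0.1187, 0.1429]
orientation: [0.0, 0.923, 0.386, 0.001]
contact_force: [-0.6, 2.6, 7.9]
width: 0.0472
grip_force: 30.0
```

```bash
python3 -c "
from h import *
print(env.get_state()['ee_pos'],env.get_state()['contact_force'])
a=snapshot('scene');cv2.imwrite('pics/g4.png',cv2.resize(a['img'][180:270,280:370],(540,540),interpolation=2)[:,:,::-1])"
```

```text
[ 0.52930417 -0.11874873  0.14289609] [-0.6279897   2.59451032  7.89651759]
```

View pics/g4.png

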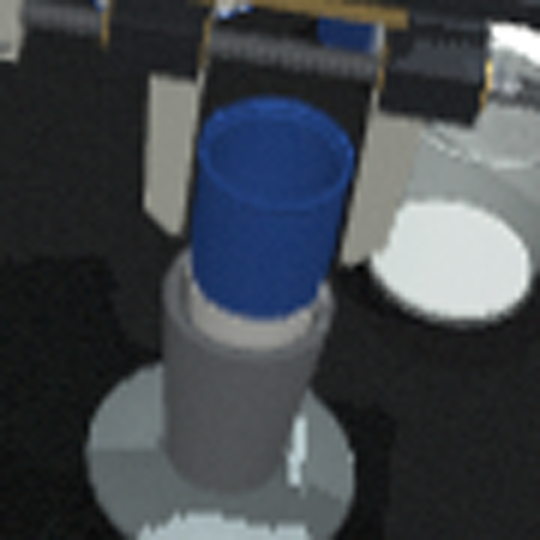

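```bash
python3 -c "
from fit import *
a=snapshot('scene')
for z0 in (.035,.037,.039,.041,.043,.046): print(z0,'band top low row',((proj(a,ring(.528,-.1195,z0+.065,.0215)).max(0)[1]+.5-180)*6).round(1),'lip top',((proj(a,ring(.528,-.1195,z0+.12,.0245)).min(0)[1]+.5-180)*6).round(1))
print('rim in/out low',[((proj(a,ring(.528,-.1195,.092,r)).max(0)[1]+.5-180)*6).round(1) for r in(.023,.0285)])"
```

```text
0.035 band top low row 328.2 lip top 105.3
0.037 band top low row 324.1 lip top 100.7
0.039 band top low row 319.9 lip top 96.1
0.041 band top low row 315.8 lip top 91.5
0.043 band top low row 311.6 lip top 86.9
0.046 band top low row 305.2 lip top 79.9
rim in/out low [np.float64(348.2), np.float64(361.3)]
```

Band edge and lip rows both give a foot height of about 0.040, matching the TCP reading, so plug is about 0.017. I'll push 2.5 mm more and then release.

Emit:
{"method": "carry_out", "body": {
  "travel": [
    [0.0004,-0.0006,0.0015],
    [0,0,0.0012],
    [0,0,0],
    [0,0,0]
  ],
  "turn": [
    [0,0,0],
    [0,0,0],
    [0,0,0],
    [0,0,0]
  ],
  "claw": [30,30,30,30]
}}

```text
time: 12.15
ee_pos: [0.5293, -0.1183, 0.1404]
orientation: [0.001, 0.923, 0.386, 0.001]
contact_force: [0.4, 0.9, 7.4]
width: 0.0472
grip_force: 30.0
```

Emit:
{"method": "carry_out", "body": {
  "travel": [
    [0,0,0],
    [0,0,0],
    [0,0,0],
    [0,0,0],
    [0,0,0],
    [0,0,0],
    [0,0,0]
  ],
  "turn": [
    [0,0,0],
    [0,0,0],
    [0,0,0],
    [0,0,0],
    [0,0,0],
    [0,0,0],
    [0,0,0]
  ],
  "claw": [60,75,90,90,90,90,90]
}}

```text
time: 12.85
ee_pos: [0.5283, -0.1182, 0.1389]
orientation: [-0.0, 0.923, 0.386, -0.0]
contact_force: [-1.3, -0.0, 0.1]
width: 0.0835
grip_force: 0.0
```

Emit:
{"method": "carry_out", "body": {
  "travel": [
    [0,0,-0.01],
    [0,0,-0.02],
    [0,0,-0.03],
    [0,0,-0.03],
    [0,0,-0.03],
    [0,0,-0.03],
    [0,0,0]
  ],
  "turn": [
    [0,0,0],
    [0,0,0],
    [0,0,0],
    [0,0,0],
    [0,0,0],
    [0,0,0],
    [0,0,0]
  ],
  "claw": [90,90,90,90,90,90,90]
}}

```text
time: 13.55
ee_pos: [0.5304, -0.1189, 0.2954]
orientation: [0.003, 0.923, 0.386, 0.003]
contact_force: [0.4, -0.4, 0.4]
width: 0.0836
grip_force: 0.0
```

```bash
python3 -c "
from h import *
print(env.get_state()['ee_pos'],env.get_state()['contact_force'])
a=snapshot('scene');cv2.imwrite('pics/g5.png',cv2.resize(a['img'][180:270,280:370],(540,540),interpolation=2)[:,:,::-1])"
```

```text
[ 0.53041191 -0.11886905  0.29543803] [ 0.44096798 -0.35853385  0.43383554]
```

View pics/g5.png

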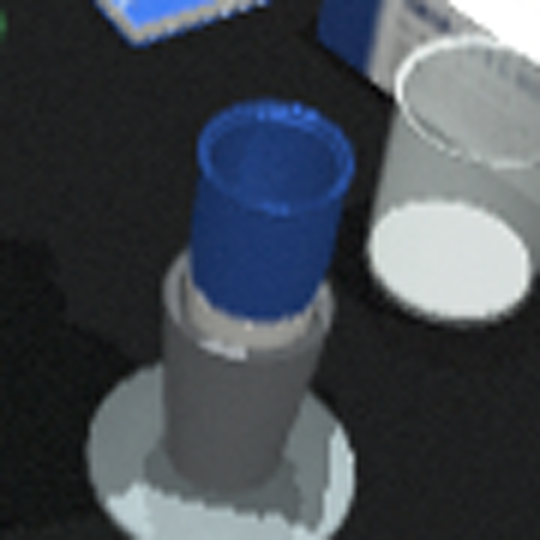

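The crop shows the cup released and upright in the holder. The band's top edge is about 7–8 mm above the rim (row 321 in the crop) and its lower edge is inside, so the rim lies within the band. The gripper is clear, so I'm handing in.

```bash
python3 -c "
from cell import env
print(env.sign_off())"
```

```text
the job is handed in; nothing more can be done
None
```

The small blue cup stands upright in the grey holder with the rim about mid-band (plug pushed down about 19 mm, estimated from the camera image and arm height). It has been let go, the orange and green cups were not touched, and the job was handed in at about 14 s; no verdict came back.

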